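# Slide the board carrier home onto its three-ball mount

## Task

The circuit-board carrier of the inspection stand has been drawn back for loading and is riding on top of its locating balls. Gently push it back towards the far side of the stand until it drops fully home on all three balls, level and flush, and let go. Do not shove it hard, and leave the other things on the bench as they are.

Things in the scene. Friction and masses are not known exactly. Their poses are not given: they have to be found in the camera images.
- stand: Grey base plate, 250 x 190 x 12 mm, fixed to the bench. Origin: centre of its underside, on the bench. Its x axis is roughly the way to slide: from the robot's side, where the carrier is drawn back, to the far side; z up. On it lies a black bed, 170 x 165 mm, top 22 mm above the bench, set up to 14 mm off its centre in x, 8 mm in y, 0.06 rad askew: home must be felt.
- stand_top (a point): Point over the stand's centre, 22 mm above the bench, on the bed's top; axes as the stand. Hidden under the carrier, the bed has three steel balls, radius 12 mm, tops 34 mm above the bench: two near ones 84 mm apart along y, the far one 85 mm ahead (+x) midway. Brass spring barrels stand 73 mm either side of the middle, tops 49 mm above the bench, beside the carrier's far half.
- lip (a point): Middle of the near face of the carrier's orange upright push lip: x is the push direction, y left along the lip, z up; they turn with the carrier. Lip 110 mm long, 8 mm thick. The near face is flat from the carrier's underside to 28 mm above it; this point is half-way up, 48 mm above the bench when riding, 42 when home. Home is 70 mm to -x of the bed's centre, square to it.
- carrier_mid (a point): Top of the carrier deck, 70 mm ahead (+x) of the lip's near face, 12 mm above the underside. The carrier is an aluminium plate 155 x 116 mm, 0.6 to 1 kg, with a green board on it (parts up to 25 mm over the underside). Starts 20 to 34 mm back from home, to 4 mm off in y, 0.1 rad askew. Springs pull it down (6 to 10 N) and weakly (1 N) home; it slides at 2 to 5 N and stays where left.
- seat_left (a point): Seat in the carrier's underside, 25 mm ahead of the lip's face, 42 mm left: a 21 mm square hole. The right seat is a slot across, the far one a wide pocket. Each drops 6 mm over its ball. The near ones catch some 6 mm off centre, then block: the push rises, and over 10 N may drive it past. One may drop first: then push lightly on the side still high, or press its pad and wiggle across.
- pad_left (a point): Centre of the top of a yellow pad (16 mm across, 2 mm high) on the carrier deck, 22 mm ahead (+x) of the lip's near face, 42 mm to the left (+y), about over the near left ball. 48 mm above the bench while riding, 42 mm when home. May be pressed.
- pad_right (a point): The same yellow pad on the right: 22 mm ahead of the lip's near face, 42 mm to -y, about over the near right ball. 48 mm above the bench while riding, 42 mm when home.
- pad_far (a point): The same yellow pad at the carrier's far edge: 146 mm ahead of the lip's near face, on the middle line. 42 mm above the bench when home.
- driver: Bystander: loose orange-handled screwdriver lying beside the stand, 150 mm long. Origin in the middle of its underside.
- dish: Bystander: small white ceramic parts dish beside the stand, 64 mm across, 22 mm high. Origin at its underside.
- meter: Bystander: grey multimeter with orange bumper lying on its back, 158 x 83 x 40 mm. Origin at its underside.
- spool: Bystander: bare metal wire spool, 54 mm across, 35 mm high. Origin at its underside.
- cleaner: Bystander: amber cleaner bottle, 52 mm across, 120 mm high. Origin at its underside.
- flux: Bystander: small jar with a blue cap, 44 mm across, 45 mm high. Origin at its underside.
- board: Bystander: loose green circuit board, 130 x 100 mm, 14 mm high. Origin at its underside.

How it is judged (in metres and radians):
At the end, for the whole second after the job is handed in: All three yellow pads are within 1.5 mm of their seated height (below 43.5 mm above the bench) and the carrier is level within 0.02 rad, which is only so when all three seats are down on their balls; it stays there untouched (z of each of pad_left, pad_right, pad_far in the frame of stand below 0.0435 m and angle between lip's own z axis and vertical below 0.02 rad).
It fails at once if the carrier is shoved or pressed hard (over 30 N) (contact force between the fingers and carrier above 30 N).
It fails at once if a bystander is moved by more than 15 mm (distance of any of driver, dish, meter, spool, cleaner, flux, board from where it was at the start of the episode above 0.015 m).
It also fails if it takes over 64 s, if anything falls off the work surface, if the arm or the gripper's body presses on something with over 40 N, if the wrist force passes 120 N, or if a joint passes its speed limit or range.

## Robot

A 6-joint arm with a two-finger parallel gripper is mounted at the origin on the work surface. World frame = base frame: x ahead of the robot, y to its left, z up, the work surface at z = 0. Lengths are in mm, angles in rad, forces in N, time in s.
With the tool pointing down it reaches from about 275 to 750 mm from the base axis. Payload 10.2 kg.
Tool frame: the origin (TCP) lies midway between the tips of the shut fingers; the grasp point (between the pads) lies 19 mm behind it; z points along the fingers, y is the line along which they close (so a half turn about z gives the same grasp; the last joint's range is limited). The gripper opens to 85 mm and grips with 20 to 120 N. Pads are 22 mm wide; open, the fingers measure 114 mm over their backs; the gripper's body (76 mm by 85 mm) begins 54 mm behind the grasp point. The pads swing forward as they close: fully open they stand 13 mm farther back than shut.
Start: joints at [0.998, 0.313, 1.498, -0, 1.331, -0.223], TCP at [179.936, 493.208, 231.294] pointing down, gripper open.
Joint ranges: [-2.94, 2.94], [-0.97, 2.17], [0.19, 2.56], [-1.23, 4.37], [0.02, 3.11], [-2.88, 2.88]. Speed limits (rad/s): [2.39, 2.39, 3.01, 3.14, 3.14, 3.14].

## Interface

Orientations are given as a unit quaternion [w, x, y, z].
In Python, from rig import ctrl gives the robot as it stands.
- The arm moves only by the tool send_rows, never from a script. Its argument "targets" is a list of rows, each an object with "offset": the shift along the world's x, y, z in cm, a list of three; "spin": the turn about the world's z in rad. A call has 1 to 8 rows; each row is the pose to reach, as a shift and turn from the pose commanded when the call began; what a row does not reach only later rows make up. A row lasts 1/12 s, in which the tool goes at most 41.7 mm and 7.16 degrees, less where a joint would pass 70% of its speed; a pose out of reach is approached as far as the arm can. A call with a gripper value outside its range is refused whole. "grip" is the opening, from 0 (shut) to 1 (fully open), set as the call begins (left out, the last holds). The fingers move at their own pace and stop on an object; "squeeze" is the grip in N (left out, the last holds). Time passes only in rows, so rows that repeat a pose let the fingers close. It gives the time, the measured TCP pose, the force, the opening and the grip force at its end, in the units of the state.
- ctrl.sense(): the state, without advancing time (a new reading comes with each control period).
- ctrl.capture(name): name is "scene" or "top" or "wrist"; returns (picture, depth): 420x560x3 uint8, red, green, blue; 420x560 float32, mm along the optical axis (not along the pixel's ray), 0 where there is no reading.
- ctrl.calibration(name): a dict with "fx", "fy", "cx", "cy" (pixels), "view" (4x4, takes a point from world to camera coordinates); the wrist camera has in their place "mount" (4x4, takes a point from camera to tool coordinates, whose origin is the TCP and whose axes are the flange's). Camera axes: x right, y down, z forward; pixel columns grow to the right and rows downward; lengths in mm; the calibration is good to about 2 mm. The wrist camera is an equidistant fisheye: a pixel r from the principal point sees the ray r / f radians off the axis. A picture is of the moment at which its call begins: read the wrist's pose just before it. calibration takes no time and is no camera call.
- ctrl.finish_job(): hands the job in; it is judged then, once.
Trained networks look in the newest picture that a camera, given by its name, has taken for a name from the list of things; names that differ only in an ending like _2 or _b are one class to them, and where a whole thing is asked for, a point or a joint stands for the part that bears it (a point fixed in the world has none). Each returns a list of dicts, best first, with "conf" (0 to 1); they miss things now and then, are a little off and sometimes report something else, mostly with a low value. They report only what shows in the picture. A call takes as long as a camera call.
- ctrl.search_frame(camera, query): "box" ([left, top, right, bottom] in pixels, round what is visible of it).
- ctrl.place_of(camera, query): "uv" ([column, row] in pixels: a listed point, or the origin of a listed thing).
The state is a dict: "time_s": time; "joints": joint angles; "dq": joint speeds; "tau": joint torques, N m; "eef_pos": TCP position; "ee_rot": TCP orientation; "force": force on the tool from outside, world axes, zero at the start; "wrist_torque": the same for the moment, N m; "grip_width": opening from 0.0 (shut) to 1.0 (fully open); "grip_force": force on a finger pad.
Only numpy, scipy, OpenCV 4.12 (cv2) and the standard library are available. Lean on these libraries where they do the work, as an engineer would, in place of code of your own. Each camera call takes 0.05 s, during which the arm holds its last target. There are 200 camera calls.

## Working session

There is one attempt and no reset: what is moved stays moved. The work goes in short steps, Python scripts to look and compute and a tool call to move; the robot and the scene stay as the last step left them, time stands still between calls to the robot, and variables do not carry over. Pictures are saved under pics/ and viewed, at most 10 in all, crops included, and the job is handed in when it is done.

Besides the shell and the picture viewer there is one more tool, called as name([rows], argument=value, ...), one row to a line, values as JSON. send_rows: Moves the arm, as the interface text tells. Its arguments: {"type":"object","properties":{"targets":{"type":"array"},"grip":{"type":"number"},"squeeze":{"type":"number"}},"required":["targets"]}

```bash
mkdir -p pics; cat > h.py <<'E'
import numpy as np, cv2
from rig import ctrl
def world(cam,uv,depth,cal=None,z=None):
    c=ctrl.calibration(cam); V=np.linalg.inv(np.array(c['view']))
    r=np.array([(uv[0]-c['cx'])/c['fx'],(uv[1]-c['cy'])/c['fy'],1.])
    if z is None:
        u,v=int(round(uv[0])),int(round(uv[1])); p=depth[max(v-1,0):v+2,max(u-1,0):u+2]; p=p[p>0]; d=np.median(p) if len(p) else 0
    else:
        d=(z-V[2,3])/(V[:3,:3]@r)[2]
    return (V@np.append(r*d,1))[:3]
E
python3 - <<'E'
from h import *
s=ctrl.sense();print(s['eef_pos'],s['ee_rot'],s['force'])
Z=dict(lip=48,carrier_mid=46,pad_left=48,pad_right=48,pad_far=48,stand=0,seat_left=None)
for cam in['top','scene']:
    im,d=ctrl.capture(cam);cv2.imwrite(f'pics/{cam}0.png',im[:,:,::-1])
    for n in['lip','carrier_mid','pad_left','pad_right','pad_far','stand','stand_top','driver','dish','meter','spool','cleaner','flux','board']:
        r=ctrl.place_of(cam,n)
        if r: print(cam,n,round(r[0]['conf'],2),np.round(r[0]['uv']),world(cam,r[0]['uv'],d).round(),world(cam,r[0]['uv'],d,z=Z.get(n) or 20).round())
E
```

```text
[179.78469161 492.99616129 230.758206  ] [-2.44087755e-04  1.73981142e-01  9.84748790e-01 -5.68279154e-04] [-0.61333375 -0.24272786  0.9429838 ]
top lip 0.8 [327. 219.] [ 494. -156.   62.] [ 497. -158.   48.]
top carrier_mid 0.58 [319. 199.] [ 562. -138.   50.] [ 563. -139.   46.]
top pad_left 0.7 [310. 219.] [ 501. -106.   47.] [ 500. -106.   48.]
top pad_right 0.76 [337. 210.] [ 524. -193.   47.] [ 524. -193.   48.]
top pad_far 0.82 [312. 176.] [ 640. -121.   43.] [ 639. -120.   48.]
top stand_top 0.17 [361. 167.] [ 673. -289.    6.] [ 669. -286.   20.]
top dish 0.68 [358. 167.] [ 673. -281.    3.] [ 667. -278.   20.]
top meter 0.75 [138. 194.] [613. 434.  40.] [619. 440.  20.]
top spool 0.86 [128. 272.] [368. 464.  36.] [369. 469.  20.]
top cleaner 0.58 [313. 218.] [ 501. -113.   47.] [ 506. -116.   20.]
top flux 0.6 [130. 272.] [369. 457.  35.] [371. 462.  20.]
top board 0.96 [431. 256.] [ 368. -480.    9.] [ 367. -476.   20.]
scene lip 0.72 [250. 181.] [ 499. -147.   46.] [ 501. -145.   48.]
scene carrier_mid 0.74 [176. 201.] [ 668. -284.    5.] [ 688. -247.   46.]
scene pad_left 0.74 [257. 187.] [ 505. -115.   46.] [ 507. -113.   48.]
scene pad_right 0.93 [233. 176.] [ 517. -199.   44.] [ 519. -196.   48.]
scene pad_far 0.28 [172. 203.] [ 682. -284.    5.] [ 703. -244.   48.]
scene stand_top 0.16 [261. 190.] [506. -99.  45.] [ 489. -118.   20.]
scene driver 0.86 [287. 227.] [539.  28.  10.] [546.  34.  20.]
scene dish 0.65 [178. 204.] [ 681. -257.   18.] [ 682. -256.   20.]
scene meter 0.84 [405. 349.] [645. 453.  33.] [638. 452.  20.]
scene spool 0.58 [471. 285.] [406. 486.  33.] [396. 485.  20.]
scene cleaner 0.67 [224. 211.] [ 629. -119.   45.] [ 615. -139.   20.]
scene flux 0.59 [160. 196.] [ 691. -324.   16.] [ 693. -321.   20.]
scene board 0.61 [176. 202.] [ 672. -283.    4.] [ 680. -268.   20.]
```

```bash
python3 -c "
import cv2;i=cv2.imread('pics/top0.png')[120:300,220:460];cv2.imwrite('pics/top0c.png',cv2.resize(i,None,fx=3.2,fy=3.2,interpolation=2))"
```

```text
(no output)
```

View pics/top0c.png

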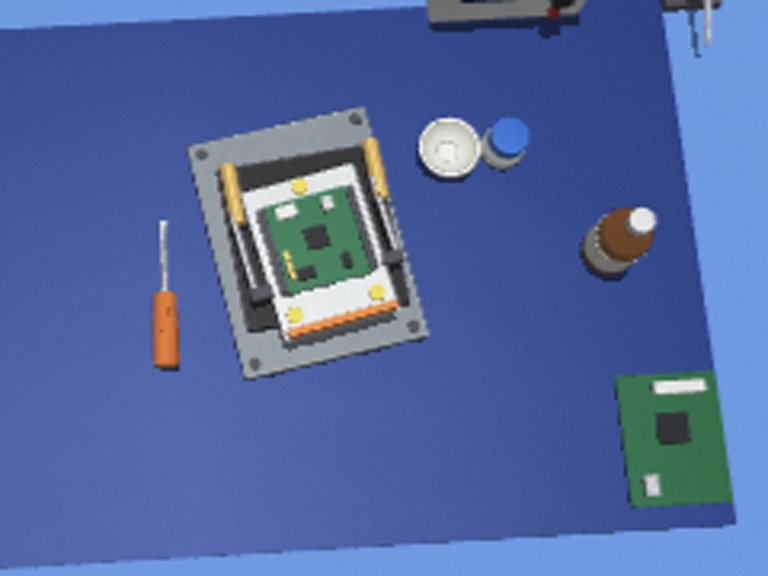

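send_rows([
  {"offset": [1.9,-3.5,0.5],"spin": 0.1},
  {"offset": [3.8,-7,1],"spin": 0.2},
  {"offset": [5.7,-10.5,1.5],"spin": 0.3},
  {"offset": [7.6,-14,2],"spin": 0.4},
  {"offset": [9.5,-17.5,2.5],"spin": 0.5},
  {"offset": [11.4,-21,3],"spin": 0.6},
  {"offset": [13.3,-24.5,3.5],"spin": 0.6},
  {"offset": [15.2,-28,4],"spin": 0.6},
], grip=0)

```text
time_s: 2.17
eef_pos: [329.6, 216.4, 271.1]
ee_rot: [0.0, -0.126, 0.992, 0.0]
force: [0.0, 0.9, 0.0]
grip_width: -0.001
grip_force: 0.0
```

send_rows([
  {"offset": [1.8,-3.6,0],"spin": 0},
  {"offset": [3.6,-7.2,0],"spin": 0},
  {"offset": [5.4,-10.8,0],"spin": 0},
  {"offset": [7.2,-14.4,0],"spin": 0},
  {"offset": [9,-18,0],"spin": 0},
  {"offset": [10.8,-21.6,0],"spin": 0},
  {"offset": [12.6,-25.2,0],"spin": 0},
  {"offset": [14.4,-28.8,0],"spin": 0},
])

```text
time_s: 2.83
eef_pos: [473.8, -72.1, 270.7]
ee_rot: [0.0, -0.125, 0.992, -0.0]
force: [0.1, 0.1, -0.1]
grip_width: -0.001
grip_force: 0.0
```

send_rows([
  {"offset": [0.5,-3.5,0],"spin": 0},
  {"offset": [0.5,-7,0],"spin": 0},
  {"offset": [0.5,-8.5,0],"spin": 0},
  {"offset": [0.5,-8.5,0],"spin": 0},
])

```text
time_s: 3.17
eef_pos: [478.1, -157.9, 270.1]
ee_rot: [-0.0, -0.123, 0.992, -0.0]
force: [0.3, 0.1, 0.5]
grip_width: -0.001
grip_force: 0.0
```

```bash
cat >> h.py <<'E'
from scipy.spatial.transform import Rotation as R
def wpts():
    "wrist: picture, world map (HxWx3)"
    s=ctrl.sense(); c=ctrl.calibration('wrist'); im,d=ctrl.capture('wrist')
    v,u=np.mgrid[:d.shape[0],:d.shape[1]]; x=(u-c['cx'])/c['fx'];y=(v-c['cy'])/c['fy'];r=np.hypot(x,y)+1e-9
    k=np.tan(np.minimum(r,1.5))/r
    P=np.stack([x*k*d,y*k*d,d],-1); M=np.array(c['mount']); q=np.array(s['ee_rot'])
    Rt=R.from_quat(q[[1,2,3,0]]).as_matrix()
    W=(P@M[:3,:3].T+M[:3,3])@Rt.T+np.array(s['eef_pos']); W[d<=0]=np.nan
    return im,W,s
def at(W,uv,h=2):
    u,v=np.round(uv).astype(int); return np.nanmedian(W[v-h:v+h+1,u-h:u+h+1].reshape(-1,3),0)
PTS=['lip','carrier_mid','pad_left','pad_right','pad_far']
E
python3 - <<'E'
from h import *
im,W,s=wpts();print(s['eef_pos'],s['force'],ctrl.calibration('wrist')['mount'])
cv2.imwrite('pics/w1.png',im[:,:,::-1]);np.save('w1.npy',W)
for n in PTS+['stand','stand_top']:
    for r in ctrl.place_of('wrist',n)[:2]: print(n,round(r['conf'],2),np.round(r['uv'],1),at(W,r['uv']).round(1))
E
```

```text
[ 478.14245944 -157.86802347  270.09821642] [0.32858554 0.13665072 0.45018296] [[-3.97101622e-04 -9.45589995e-01 -3.25360421e-01  8.37512192e+01]
 [ 9.99999882e-01 -4.67062428e-04  1.36918878e-04 -8.76042628e-01]
 [-2.81432750e-04 -3.25360329e-01  9.45590068e-01 -1.41818307e+02]
 [ 0.00000000e+00  0.00000000e+00  0.00000000e+00  1.00000000e+00]]
lip 0.74 [536.6 312.6] [615.  407.8  23.2]
lip 0.66 [274.9 189.8] [ 493.6 -159.1   60.1]
carrier_mid 0.56 [312.9 202.2] [ 500.3 -111.4   46.7]
carrier_mid 0.55 [274.9 239. ] [ 556.2 -143.7   50.6]
pad_left 0.76 [310.  205.7] [ 506.2 -113.1   46.6]
pad_right 0.67 [239.5 201.9] [ 521.5 -195.    46.6]
pad_right 0.32 [165.3 272.9] [ 674.  -286.3    4.4]
```

View pics/w1.png

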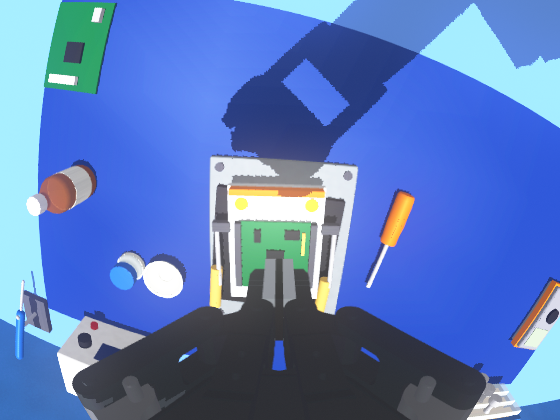

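```bash
cat >> h.py <<'E'
def blob(im,W,lo,hi,zr,n=3):
    hsv=cv2.cvtColor(im,cv2.COLOR_RGB2HSV); m=cv2.inRange(hsv,lo,hi)
    ok=(W[...,0]>430)&(W[...,0]<720)&(W[...,1]>-260)&(W[...,1]<-20)&(W[...,2]>zr[0])&(W[...,2]<zr[1])
    m[~ok]=0; k,l,st,_=cv2.connectedComponentsWithStats(m); o=[]
    for i in np.argsort(-st[1:,4])[:n]+1:
        p=W[l==i]; o.append((len(p),np.nanmean(p,0),p))
    return o
def topW():
    im,d=ctrl.capture('top'); c=ctrl.calibration('top'); V=np.linalg.inv(np.array(c['view']))
    v,u=np.mgrid[:d.shape[0],:d.shape[1]]
    P=np.stack([(u-c['cx'])/c['fx']*d,(v-c['cy'])/c['fy']*d,d],-1); W=P@V[:3,:3].T+V[:3,3]; W[d<=0]=np.nan
    return im,W
E
python3 - <<'E'
from h import *
W=np.load('w1.npy');im=cv2.imread('pics/w1.png')[:,:,::-1].copy()
def rep(im,W,t):
    print(t)
    for b in blob(im,W,(22,120,140),(34,255,255),(38,58),4): print(' yellow',b[0],b[1].round(1),np.nanmedian(b[2][:,2]).round(1))
    for b in blob(im,W,(5,150,90),(19,255,255),(38,75),4):
        r=cv2.minAreaRect(b[2][:,:2].astype(np.float32)); print(' orange',b[0],b[1].round(1),np.round(r[0],1),np.round(r[1],1),round(r[2],1), b[2][:,2].min().round(),b[2][:,2].max().round())
    for nm,vr,zr in[('grey',(60,255),(6,18)),('bed',(0,70),(15,30))]:
        for b in blob(im,W,(0,0,vr[0]),(179,90,vr[1]),zr,3):
            r=cv2.minAreaRect(b[2][:,:2].astype(np.float32)); print(' ',nm,b[0],b[1].round(1),np.round(r[0],1),np.round(r[1],1),round(r[2],1))
    m=(W[...,2]>7)&(W[...,0]>420)&(W[...,0]<720)&(W[...,1]>-255)&(W[...,1]<-30)
    m=m.astype(np.uint8);k,l,st,_=cv2.connectedComponentsWithStats(m);i=1+np.argmax(st[1:,4])
    r=cv2.minAreaRect(W[l==i][:,:2].astype(np.float32));print(' standrect',st[i,4],r)
rep(im,W,'wrist')
# top taken earlier: retake (arm may occlude)
im0=cv2.imread('pics/top0.png')[:,:,::-1].copy()
im,T=topW(); rep(im,T,'top now'); cv2.imwrite('pics/top1.png',im[:,:,::-1])
E
```

```text
wrist
 yellow 114 [ 505.  -111.8   46.6] 46.6
 yellow 113 [ 523.  -193.8   46.6] 46.5
 yellow 79 [621.4 -66.3  45.6] 45.5
 yellow 42 [ 661.1 -196.8   45. ] 45.1
 orange 34 [ 500.8 -192.7   59.7] [ 500.7 -192.1] [ 1.2 36.2] 14.6 57.0 63.0
 orange 21 [ 495.3 -158.6   60.8] [ 494.8 -159.2] [16.5  5.3] 78.2 60.0 62.0
 orange 15 [ 483.8 -113.6   59.4] [ 483.6 -113.1] [ 1.7 15.1] 19.1 57.0 62.0
 orange 8 [ 490.9 -124.3   61. ] [ 490.9 -124.1] [1.  8.2] 33.9 61.0 61.0
  grey 5493 [ 509.  -133.    11.2] [ 579.4 -134. ] [230.2 190.6] 10.1
  grey 257 [ 699.7 -179.3   11.3] [ 702.1 -178.4] [28.7 37.5] 7.2
  grey 1 [ 677.8 -259.9   17.2] [ 677.8 -259.9] [0. 0.] 0.0
  bed 25 [605.4 -63.6  21. ] [605.3 -63.2] [6.9 8.5] 16.7
  bed 4 [651.4 -64.   20.7] [651.7 -64.3] [3.5 1.6] 16.9
 standrect 56890 ((579.7643432617188, -133.89596557617188), (252.99488830566406, 191.5032958984375), 10.193458557128906)
top now
 yellow 16 [ 631.9 -125.8   46.8] 47.0
 yellow 3 [649.3 -54.9  47.1] 46.9
 yellow 3 [631.4 -56.9  50.6] 52.6
 yellow 3 [615.2 -59.   49.1] 51.3
  grey 763 [639.7 -77.1  12.2] [619.6 -62.9] [139.3 290.1] 63.4
  grey 15 [ 513.5 -235.2   12.9] [ 513.4 -234.6] [17.5  9. ] 4.8
  grey 4 [644.8 -71.9  16.9] [644.6 -72.7] [9.5 2.5] 35.9
  bed 159 [ 657.  -105.4   22. ] [ 658.5 -111.2] [24.4 87.2] 10.4
  bed 59 [546.  -64.1  22. ] [553.8 -65.1] [93.7 12.1] 8.9
  bed 45 [572.9 -75.4  21.9] [571.5 -75.6] [61.8  7.8] 13.0
 standrect 4866 ((565.4393310546875, -134.30441284179688), (300.7713623046875, 198.8768768310547), 5.498072624206543)
```

send_rows([
  {"offset": [-0.8,-0.3,-4],"spin": -0.03},
  {"offset": [-1.5,-0.6,-8],"spin": -0.03},
  {"offset": [-1.5,-0.6,-12],"spin": -0.03},
  {"offset": [-1.5,-0.6,-16],"spin": -0.03},
  {"offset": [-1.5,-0.6,-20],"spin": -0.03},
  {"offset": [-1.5,-0.6,-23.2],"spin": -0.03},
  {"offset": [-1.5,-0.6,-23.2],"spin": -0.03},
])

```text
time_s: 4.2
eef_pos: [460.5, -159.0, 33.7]
ee_rot: [-0.004, -0.11, 0.994, 0.003]
force: [-0.6, 1.5, -1.4]
grip_width: -0.002
grip_force: 0.0
```

send_rows([
  {"offset": [0.4,0.1,0],"spin": 0},
  {"offset": [0.8,0.18,0],"spin": 0},
  {"offset": [1.1,0.24,0],"spin": 0},
  {"offset": [1.4,0.3,0],"spin": 0},
  {"offset": [1.6,0.35,0],"spin": 0},
  {"offset": [1.8,0.39,0],"spin": 0},
])

```text
time_s: 4.7
eef_pos: [481.8, -157.2, 39.4]
ee_rot: [0.0, -0.11, 0.994, -0.0]
force: [-4.5, -0.7, 2.2]
grip_width: 0.001
grip_force: 1.8
```

```bash
cat >> h.py <<'E'
def rep():
    im,W,s=wpts(); print('t',s['time_s'],'tcp',np.round(s['eef_pos'],1),'F',np.round(s['force'],1),'M',np.round(s['wrist_torque'],2))
    for n in('pad_left','pad_right','lip'):
        for r in ctrl.place_of('wrist',n)[:1]: print(n,round(r['conf'],2),np.round(r['uv'],1),at(W,r['uv']).round(1))
    for b in blob(im,W,(22,120,120),(34,255,255),(34,58),5): print(' yellow',b[0],b[1].round(1))
    return im,W
E
python3 - <<'E'
from h import *
im,W=rep();cv2.imwrite('pics/w2.png',im[:,:,::-1])
E
```

```text
t 4.7 tcp [ 481.8 -157.2   39.4] F [-4.5 -0.7  2.2] M [-0.21  0.5  -0.  ]
```

View pics/w2.png

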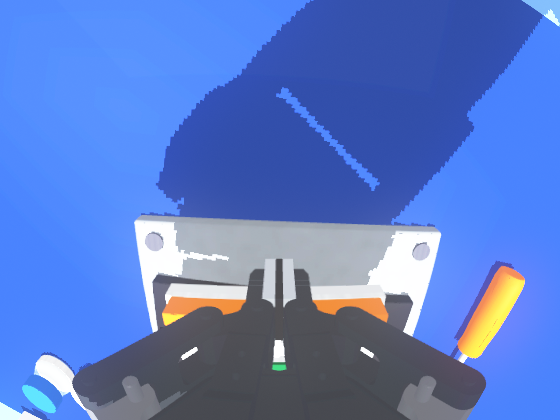

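send_rows([
  {"offset": [0.1,0.02,0],"spin": 0},
  {"offset": [0.2,0.04,0],"spin": 0},
  {"offset": [0.3,0.05,0],"spin": 0},
  {"offset": [0.4,0.07,0],"spin": 0},
  {"offset": [0.5,0.09,0],"spin": 0},
  {"offset": [0.6,0.11,0],"spin": 0},
  {"offset": [0.7,0.12,0],"spin": 0},
  {"offset": [0.8,0.14,0],"spin": 0},
])

```text
time_s: 5.57
eef_pos: [489.4, -155.7, 38.6]
ee_rot: [-0.0, -0.11, 0.994, -0.0]
force: [-4.2, -0.7, 2.8]
grip_width: 0.004
grip_force: 1.9
```

send_rows([
  {"offset": [0.08,0.015,0],"spin": 0},
  {"offset": [0.16,0.03,0],"spin": 0},
  {"offset": [0.24,0.04,0],"spin": 0},
  {"offset": [0.32,0.06,0],"spin": 0},
  {"offset": [0.4,0.07,0],"spin": 0},
  {"offset": [0.48,0.085,0],"spin": 0},
  {"offset": [0.5,0.09,0],"spin": 0},
])

```text
time_s: 6.15
eef_pos: [494.7, -154.7, 38.6]
ee_rot: [0.0, -0.11, 0.994, -0.0]
force: [-0.3, 0.1, -0.1]
grip_width: -0.004
grip_force: 0.0
```

```bash
cat >> h.py <<'E'
def pads():
    s=ctrl.sense(); print('t',s['time_s'],'tcp',np.round(s['eef_pos'],1),'F',np.round(s['force'],1),'M',np.round(s['wrist_torque'],2))
    for cam in('top','scene'):
        im,d=ctrl.capture(cam)
        for n in('pad_left','pad_right','pad_far','lip'):
            for r in ctrl.place_of(cam,n)[:1]: print(cam,n,round(r['conf'],2),np.round(r['uv'],1),world(cam,r['uv'],d).round(1))
    return im
E
python3 - <<'E'
from h import *
pads()
E
```

```text
t 6.15 tcp [ 494.7 -154.7   38.6] F [-0.3  0.1 -0.1] M [ 0.    0.09 -0.03]
top pad_left 0.65 [309.3 209.5] [453.3 -74.1 396.8]
top pad_far 0.6 [308.3 171.6] [ 656.3 -111.4   40. ]
scene pad_left 0.71 [254.4 190.6] [ 519.7 -110.5   45.4]
scene pad_right 0.69 [230. 183.] [ 538.9 -190.4   39.3]
scene pad_far 0.78 [214.5 215.9] [ 654.9 -128.3   40.3]
scene lip 0.6 [246.8 183.4] [ 520.9 -138.    57.1]
```

```bash
python3 - <<'E'
from h import *
im,d=ctrl.capture('scene')
cv2.imwrite('pics/s2.png',cv2.resize(im[:,:,::-1][150:250,160:300],None,fx=5.5,fy=5.5,interpolation=2))
E
```

```text
(no output)
```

View pics/s2.png

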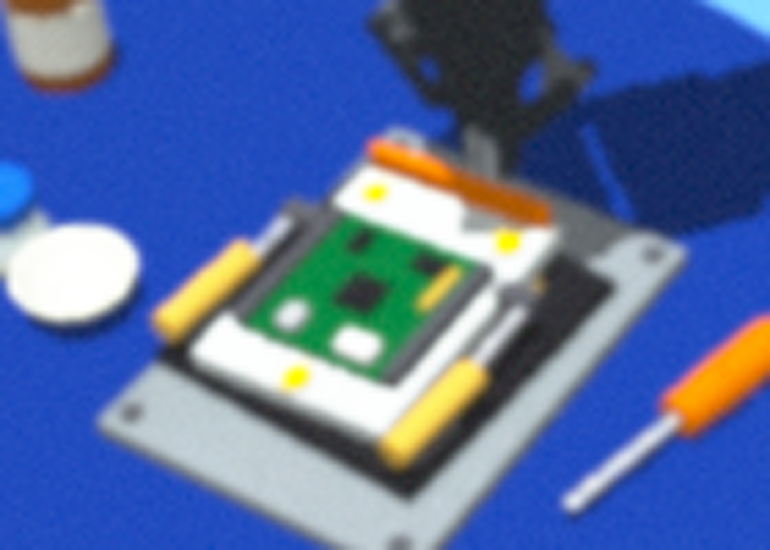

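send_rows([
  {"offset": [-1,-0.2,0],"spin": 0},
  {"offset": [-2,-0.4,0],"spin": 0},
  {"offset": [-2.2,1.5,0],"spin": 0},
  {"offset": [-2.2,3.8,0],"spin": 0},
  {"offset": [-2.2,3.8,0],"spin": 0},
])

```text
time_s: 7.12
eef_pos: [471.6, -114.1, 38.5]
ee_rot: [-0.001, -0.111, 0.994, 0.001]
force: [0.6, 0.6, 0.1]
grip_width: 0.002
grip_force: 0.0
```

```bash
cat >> h.py <<'E'
def sc():
    im,d=ctrl.capture('scene'); c=ctrl.calibration('scene'); V=np.linalg.inv(np.array(c['view']))
    v,u=np.mgrid[:d.shape[0],:d.shape[1]]
    P=np.stack([(u-c['cx'])/c['fx']*d,(v-c['cy'])/c['fy']*d,d],-1); W=P@V[:3,:3].T+V[:3,3]; W[d<=0]=np.nan
    s=ctrl.sense(); print('t',s['time_s'],'tcp',np.round(s['eef_pos'],1),'F',np.round(s['force'],1))
    for b in blob(im,W,(25,170,170),(34,255,255),(30,60),5): print(' yellow',b[0],b[1].round(1),np.nanmedian(b[2],0).round(1))
    # deck plane: white pixels
    for b in blob(im,W,(0,0,170),(179,40,255),(30,60),1):
        p=b[2]; A=np.c_[p[:,:2]-[560,-140],np.ones(len(p))]; k=np.linalg.lstsq(A,p[:,2],rcond=None)[0]
        r=np.abs(A@k-p[:,2])<2.5; k=np.linalg.lstsq(A[r],p[r,2],rcond=None)[0]; print(' deck',r.sum(),k.round(4))
    return im,W
E
python3 - <<'E'
from h import *
sc()
E
```

```text
t 7.1667 tcp [ 472.2 -115.6   38.7] F [-0.9 -0.8 -0.1]
 yellow 8 [ 662.2 -125.9   39.2] [ 662.2 -127.2   39. ]
 yellow 5 [ 532.  -107.    45.2] [ 532.3 -107.5   45.3]
 yellow 3 [ 632.  -200.3   43.3] [ 630.9 -200.1   44.1]
 yellow 3 [ 548.7 -189.5   40.4] [ 549.5 -189.5   41. ]
 yellow 2 [615.4 -53.2  47. ] [615.4 -53.2  47. ]
 deck 555 [-3.46000e-02  4.11000e-02  4.01317e+01]
```

send_rows([
  {"offset": [0.8,0.1,0],"spin": 0},
  {"offset": [1.5,0.2,0],"spin": 0},
  {"offset": [1.9,0.3,0],"spin": 0},
  {"offset": [2.1,0.35,0],"spin": 0},
  {"offset": [2.3,0.4,0],"spin": 0},
  {"offset": [2.4,0.42,0],"spin": 0},
  {"offset": [2.5,0.44,0],"spin": 0},
])

```text
time_s: 7.75
eef_pos: [497.0, -112.3, 38.4]
ee_rot: [-0.001, -0.11, 0.994, 0.0]
force: [-1.7, 0.1, -0.6]
grip_width: -0.007
grip_force: 1.1
```

send_rows([
  {"offset": [0.05,0.01,0],"spin": 0},
  {"offset": [0.1,0.02,0],"spin": 0},
  {"offset": [0.15,0.03,0],"spin": 0},
  {"offset": [0.2,0.04,0],"spin": 0},
])

```text
time_s: 8.08
eef_pos: [498.9, -111.8, 38.4]
ee_rot: [-0.001, -0.11, 0.994, 0.0]
force: [-3.1, 0.9, -1.5]
grip_width: 0.003
grip_force: 1.5
```

send_rows([
  {"offset": [0.05,0.01,0],"spin": 0},
  {"offset": [0.1,0.02,0],"spin": 0},
  {"offset": [0.15,0.03,0],"spin": 0},
  {"offset": [0.2,0.04,0],"spin": 0},
])

```text
time_s: 8.42
eef_pos: [501.3, -111.5, 38.6]
ee_rot: [-0.0, -0.11, 0.994, 0.0]
force: [-3.2, 1.8, -0.4]
grip_width: 0.004
grip_force: 1.5
```

send_rows([
  {"offset": [0.05,0.01,0],"spin": 0},
  {"offset": [0.1,0.02,0],"spin": 0},
  {"offset": [0.1,0.02,0],"spin": 0},
])

```text
time_s: 8.67
eef_pos: [502.1, -111.2, 38.5]
ee_rot: [-0.0, -0.11, 0.994, 0.0]
force: [-3.7, 1.6, -0.6]
grip_width: -0.004
grip_force: 2.1
```

```bash
python3 - <<'E'
from h import *
sc()
E
```

```text
t 8.7167 tcp [ 502.1 -111.2   38.5] F [-4.8  2.1  0.5]
 yellow 9 [ 536.6 -105.4   44.6] [ 536.7 -104.7   44.4]
 yellow 6 [ 666.5 -132.9   38.9] [ 665.6 -134.    38. ]
 yellow 5 [ 547.6 -188.5   40.5] [ 547.1 -189.    39.8]
 yellow 1 [ 636.4 -199.5   43.2] [ 636.4 -199.5   43.2]
 yellow 1 [621.2 -53.1  46. ] [621.2 -53.1  46. ]
 deck 534 [-3.19000e-02  4.07000e-02  4.00254e+01]
```

send_rows([
  {"offset": [-1.5,-0.3,0],"spin": 0},
  {"offset": [-3,-0.6,1],"spin": 0},
  {"offset": [-4.5,-1.5,4],"spin": 0},
  {"offset": [-6,-2.5,7.5],"spin": 0},
  {"offset": [-7.5,-3.5,11],"spin": 0},
  {"offset": [-9,-4,14.5],"spin": 0},
  {"offset": [-10,-4,17],"spin": 0},
  {"offset": [-10,-4,17],"spin": 0},
])

```text
time_s: 9.38
eef_pos: [403.5, -153.2, 214.0]
ee_rot: [0.004, -0.109, 0.994, -0.004]
force: [-0.4, 0.5, 0.6]
grip_width: 0.002
grip_force: 0.0
```

```bash
python3 - <<'E'
from h import *
im,W=rep();cv2.imwrite('pics/w3.png',im[:,:,::-1]);np.save('w3.npy',W)
cv2.imwrite('pics/w3c.png',cv2.resize(im[:,:,::-1][180:380,180:400],None,fx=3,fy=3,interpolation=2))
sc()
E
```

```text
t 9.3833 tcp [ 403.5 -153.2  214. ] F [-0.4  0.5  0.6] M [-0.03 -0.04 -0.05]
pad_right 0.59 [223.6 290.6] [ 542.6 -189.9   41.3]
lip 0.62 [258.9 281.5] [ 398.6 -163.9  232.5]
 yellow 94 [ 543.2 -191.2   43.4]
 yellow 5 [ 528.  -175.    56.3]
 yellow 4 [ 523.3 -171.8   56. ]
 yellow 3 [ 530.7 -203.2   55.1]
 yellow 3 [ 528.1 -168.2   55.8]
t 9.6333 tcp [ 402.5 -151.2  207.6] F [ 0.2 -0.4 -0.3]
 yellow 5 [ 538.9 -105.8   44.1] [ 537.4 -105.6   44.2]
 yellow 5 [ 665.7 -133.8   38.5] [ 666.3 -134.7   38.7]
 yellow 4 [ 547.6 -187.    41.7] [ 548.2 -187.    41.5]
 yellow 2 [ 636.  -197.1   46.5] [ 636.  -197.1   46.5]
 yellow 1 [ 681.2 -191.9   48.3] [ 681.2 -191.9   48.3]
 deck 544 [-3.22000e-02  3.91000e-02  3.99039e+01]
```

View pics/w3c.png

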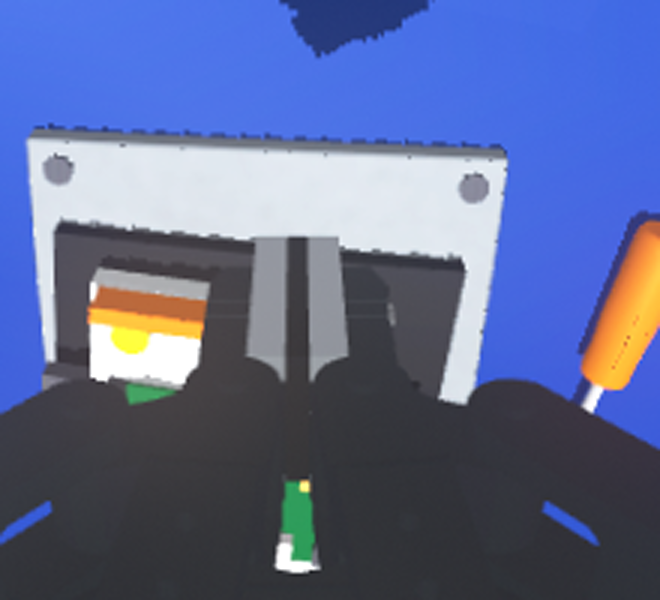

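```bash
python3 - <<'E'
from h import *
W=np.load('w3.npy');im=cv2.imread('pics/w3.png')[:,:,::-1]
g=im.max(-1).astype(int)
E=[]
# near edges: scan columns downward: stand near edge (blue->grey top), bed near edge (light->dark)
for u in list(range(204,262))+list(range(298,330)):
    col=g[225:300,u]; 
    sat=(im[225:300,u].max(-1).astype(int)-im[225:300,u].min(-1))
    st=np.where((sat<40)&(col>150))[0]
    if len(st)==0: continue
    i=st[0]
    j=np.where(col[i+5:]<110)[0]
    if len(j): E.append((u,225+i,225+i+5+j[0]))
E=np.array(E)
S=np.array([at(W,(u,a+1),0) for u,a,b in E]);B=np.array([at(W,(u,b+3),0) for u,a,b in E])
for n,P in(('stand',S),('bed',B)):
    ok=np.isfinite(P).all(1);P=P[ok]
    k=np.polyfit(P[:,1],P[:,0],1)
    r=np.abs(np.polyval(k,P[:,1])-P[:,0])<4; k=np.polyfit(P[r,1],P[r,0],1)
    print(n,r.sum(),'heading',-np.arctan(k[0]),'x at y=-150',np.polyval(k,-150),'z',np.median(P[:,2]))
for nm,uv in dict(bedR=(199,255),bedL=(334,268),bedRin=(201,258),bedLin=(331,271),stR=(189.5,227),stL=(348,233)).items(): print(nm,at(W,uv,1).round(1))
# lip top near edge, right part
hsv=cv2.cvtColor(im.copy(),cv2.COLOR_RGB2HSV)
for b in blob(im.copy(),W,(5,100,90),(21,255,255),(35,75),2):
    p=b[2][b[2][:,2]>50]; print('lip top',len(p),p.min(0).round(),p.max(0).round(), 'heading',-np.arctan(np.polyfit(p[:,1],p[:,0],1)[0]) if len(p)>5 else '')
E
```

```text
stand 87 heading 0.17717358067560054 x at y=-150 467.38258514495817 z 10.973456171525953
bed 88 heading 0.11795961745191251 x at y=-150 507.0767019730031 z 20.147575343735497
bedR [ 516.3 -228.6   16.5]
bedL [497.1 -67.2  15.1]
bedRin [ 516.8 -225.1   21. ]
bedLin [498.7 -71.   21.1]
stR [ 485.3 -245.    11.4]
stL [452.3 -62.3  10.2]
lip top 267 [ 520. -208.   50.] [ 531. -165.   58.] heading 0.0997555058039191h.py:22: RuntimeWarning: All-NaN slice encountered
  u,v=np.round(uv).astype(int); return np.nanmedian(W[v-h:v+h+1,u-h:u+h+1].reshape(-1,3),0)
```

```bash
python3 - <<'E'
from h import *
W=np.load('w1.npy')
for uv in[(213,227),(222,222),(222,227),(222,232),(228,227),(230,215),(225,205),(330,229),(337,229),(215,270)]: print(uv,at(W,uv,1).round(1))
W=np.load('w3.npy')
m=(W[...,0]>505)&(W[...,0]<640)&(W[...,1]<-195)&(W[...,1]>-245)&(W[...,2]>26)
p=W[m];print(len(p))
for x in range(505,640,10):
    q=p[(p[:,0]>=x)&(p[:,0]<x+10)]
    if len(q): print(x,len(q),'ymin',q[:,1].min().round(1),'ymax',q[:,1].max().round(1),'z',q[:,2].min().round(),q[:,2].max().round())
E
```

```text
(213, 227) [ 560.7 -220.9   48.7]
(222, 222) [ 551.7 -211.2   47.5]
(222, 227) [ 557.4 -209.9   48.5]
(222, 232) [ 576.9 -210.2   20.9]
(228, 227) [ 555.9 -202.8   48.4]
(230, 215) [ 541.7 -203.6   44.1]
(225, 205) [ 538.7 -214.1   20.8]
(330, 229) [528.  -81.7  49.4]
(337, 229) [526.  -73.2  49.1]
(215, 270) [ 620.1 -208.4   47.7]
475
515 142 ymin -208.9 ymax -195.0 z 26.0 56.0
525 80 ymin -209.5 ymax -195.1 z 32.0 56.0
535 10 ymin -202.3 ymax -195.9 z 38.0 42.0
545 59 ymin -206.2 ymax -195.1 z 36.0 41.0
555 57 ymin -205.9 ymax -195.3 z 36.0 40.0
565 115 ymin -224.4 ymax -195.2 z 31.0 43.0
575 12 ymin -223.6 ymax -218.4 z 40.0 41.0
```

send_rows([
  {"offset": [3.4,-2,-1],"spin": -0.05},
  {"offset": [6.8,-4,-2],"spin": -0.1},
  {"offset": [10.2,-6,-3],"spin": -0.1},
  {"offset": [13.6,-8,-4],"spin": -0.1},
  {"offset": [14,-8.3,-7],"spin": -0.1},
  {"offset": [14,-8.3,-10],"spin": -0.1},
  {"offset": [14,-8.3,-11],"spin": -0.1},
  {"offset": [14,-8.3,-11],"spin": -0.1},
])

```text
time_s: 10.3
eef_pos: [541.0, -233.2, 95.1]
ee_rot: [-0.003, -0.06, 0.998, 0.002]
force: [-0.5, -1.1, 0.5]
grip_width: 0.003
grip_force: 0.0
```

send_rows([
  {"offset": [0.2,0,-2],"spin": 0},
  {"offset": [0.2,0,-4],"spin": 0},
  {"offset": [0.2,0,-5.5],"spin": 0},
  {"offset": [0.2,0,-6],"spin": 0},
  {"offset": [0.2,0,-6],"spin": 0},
  {"offset": [0.2,0,-6],"spin": 0},
])

```text
time_s: 10.8
eef_pos: [545.0, -234.7, 40.2]
ee_rot: [0.001, -0.06, 0.998, -0.001]
force: [-1.0, -0.3, 0.3]
grip_width: -0.002
grip_force: 0.0
```

send_rows([
  {"offset": [-0.05,0.4,0],"spin": 0},
  {"offset": [-0.1,0.7,0],"spin": 0},
  {"offset": [-0.1,0.9,0],"spin": 0},
  {"offset": [-0.1,1.0,0],"spin": 0},
  {"offset": [-0.1,1.1,0],"spin": 0},
])

```text
time_s: 11.22
eef_pos: [543.4, -223.2, 38.9]
ee_rot: [0.0, -0.06, 0.998, -0.0]
force: [0.0, 0.3, 0.5]
grip_width: -0.001
grip_force: 0.0
```

send_rows([
  {"offset": [0,0,-0.4],"spin": 0},
  {"offset": [0,0,-0.6],"spin": 0},
  {"offset": [0,0.1,-0.6],"spin": 0},
  {"offset": [0,0.2,-0.6],"spin": 0},
  {"offset": [0,0.25,-0.6],"spin": 0},
  {"offset": [0,0.3,-0.6],"spin": 0},
])

```text
time_s: 11.72
eef_pos: [543.4, -220.3, 32.7]
ee_rot: [0.0, -0.06, 0.998, -0.0]
force: [0.1, -0.3, -0.3]
grip_width: -0.003
grip_force: 0.0
```

send_rows([
  {"offset": [0,0.05,0],"spin": 0},
  {"offset": [0,0.1,0],"spin": 0},
  {"offset": [0,0.15,0],"spin": 0},
])

```text
time_s: 11.97
eef_pos: [543.4, -218.8, 32.7]
ee_rot: [0.0, -0.06, 0.998, -0.0]
force: [-0.6, -0.7, -1.0]
grip_width: 0.001
grip_force: 0.0
```

send_rows([
  {"offset": [0,0.05,0],"spin": 0},
  {"offset": [0,0.1,0],"spin": 0},
  {"offset": [0,0.15,0],"spin": 0},
])

```text
time_s: 12.22
eef_pos: [543.4, -217.4, 32.7]
ee_rot: [0.0, -0.06, 0.998, -0.0]
force: [0.3, 0.3, -0.5]
grip_width: -0.002
grip_force: 0.1
```

send_rows([
  {"offset": [0,0.05,0],"spin": 0},
  {"offset": [0,0.1,0],"spin": 0},
  {"offset": [0,0.15,0],"spin": 0},
  {"offset": [0,0.2,0],"spin": 0},
])

```text
time_s: 12.55
eef_pos: [543.4, -215.4, 32.7]
ee_rot: [0.0, -0.06, 0.998, -0.0]
force: [0.6, 0.2, 0.6]
grip_width: -0.0
grip_force: 0.3
```

send_rows([
  {"offset": [0,0.05,0],"spin": 0},
  {"offset": [0,0.1,0],"spin": 0},
  {"offset": [0,0.15,0],"spin": 0},
])

```text
time_s: 12.8
eef_pos: [543.4, -213.9, 32.7]
ee_rot: [0.0, -0.06, 0.998, -0.0]
force: [-0.3, -1.2, 0.8]
grip_width: 0.002
grip_force: 0.5
```

```bash
python3 - <<'E'
from h import *
sc()
E
```

```text
t 12.85 tcp [ 543.4 -213.8   32.7] F [-0.5 -0.8  1.4]
 yellow 5 [ 539.4 -103.7   45.1] [ 539.8 -104.2   45.3]
 yellow 5 [ 666.6 -132.5   40.2] [ 667.4 -132.6   40.3]
 yellow 4 [ 545.8 -189.3   39. ] [ 546.2 -189.    39.1]
 yellow 1 [ 639.2 -200.    45. ] [ 639.2 -200.    45. ]
 yellow 1 [615.4 -55.5  43.3] [615.4 -55.5  43.3]
 deck 442 [-2.97000e-02  3.75000e-02  3.98326e+01]
```

Contact is about to begin; continue.

send_rows([
  {"offset": [0,0.05,0],"spin": 0},
  {"offset": [0,0.1,0],"spin": 0},
  {"offset": [0,0.15,0],"spin": 0},
])

```text
time_s: 13.1
eef_pos: [543.4, -212.5, 32.7]
ee_rot: [0.0, -0.06, 0.998, -0.0]
force: [0.4, -1.4, 1.9]
grip_width: -0.001
grip_force: 1.0
```

send_rows([
  {"offset": [0,0.05,0],"spin": 0},
  {"offset": [0,0.1,0],"spin": 0},
  {"offset": [0,0.15,0],"spin": 0},
])

```text
time_s: 13.35
eef_pos: [543.2, -211.1, 32.8]
ee_rot: [-0.0, -0.06, 0.998, -0.0]
force: [-3.3, -3.1, 3.5]
grip_width: -0.0
grip_force: 2.5
```

send_rows([
  {"offset": [0,0.05,0],"spin": 0},
  {"offset": [0,0.1,0],"spin": 0},
  {"offset": [0,0.1,0],"spin": 0},
])

```text
time_s: 13.6
eef_pos: [543.3, -210.2, 32.8]
ee_rot: [0.0, -0.06, 0.998, -0.0]
force: [-2.5, -4.2, 5.1]
grip_width: 0.002
grip_force: 3.0
```

```bash
python3 - <<'E'
from h import *
sc()
E
```

```text
t 13.65 tcp [ 543.4 -210.2   32.9] F [-3.1 -4.4  5.2]
 yellow 8 [ 665.5 -132.3   38.9] [ 665.4 -131.1   38.5]
 yellow 5 [ 538.6 -102.4   42.2] [ 539.  -101.8   42.4]
 yellow 4 [ 547.8 -185.    40.2] [ 548.1 -184.9   39.9]
 yellow 1 [ 632.4 -199.7   43.9] [ 632.4 -199.7   43.9]
 yellow 1 [611.5 -55.6  43.9] [611.5 -55.6  43.9]
 deck 455 [-1.73000e-02  2.57000e-02  3.87827e+01]
```

send_rows([
  {"offset": [0,0.05,0],"spin": 0},
  {"offset": [0,0.1,0],"spin": 0},
  {"offset": [0,0.1,0],"spin": 0},
])

```text
time_s: 13.9
eef_pos: [543.4, -209.2, 32.9]
ee_rot: [0.0, -0.06, 0.998, -0.0]
force: [-3.0, -5.5, 5.4]
grip_width: 0.001
grip_force: 3.4
```

send_rows([
  {"offset": [0,0.05,0],"spin": 0},
  {"offset": [0,0.1,0],"spin": 0},
  {"offset": [0,0.1,0],"spin": 0},
])

```text
time_s: 14.15
eef_pos: [543.4, -208.3, 33.0]
ee_rot: [0.0, -0.06, 0.998, -0.0]
force: [-3.7, -4.3, 6.4]
grip_width: 0.004
grip_force: 3.6
```

```bash
python3 - <<'E'
from h import *
sc()
E
```

```text
t 14.2 tcp [ 543.4 -208.3   33. ] F [-2.8 -4.4  5. ]
 yellow 9 [ 665.5 -129.3   39.6] [ 665.9 -129.9   39.7]
 yellow 6 [ 546.7 -185.6   39.3] [ 546.3 -186.4   38.2]
 yellow 4 [ 536.8 -101.6   40.9] [ 536.9 -102.    41.1]
 yellow 2 [ 669.8 -196.6   41.9] [ 669.8 -196.6   41.9]
 yellow 1 [ 637.5 -197.6   45.4] [ 637.5 -197.6   45.4]
 deck 456 [-1.38000e-02  1.37000e-02  3.89325e+01]
```

send_rows([
  {"offset": [0,0.05,0],"spin": 0},
  {"offset": [0,0.1,0],"spin": 0},
  {"offset": [0,0.1,0],"spin": 0},
])

```text
time_s: 14.45
eef_pos: [543.5, -207.3, 33.1]
ee_rot: [0.0, -0.06, 0.998, -0.0]
force: [-3.0, -3.5, 6.6]
grip_width: 0.0
grip_force: 4.2
```

send_rows([
  {"offset": [0,0.05,0],"spin": 0},
  {"offset": [0,0.1,0],"spin": 0},
  {"offset": [0,0.1,0],"spin": 0},
])

```text
time_s: 14.7
eef_pos: [543.5, -206.8, 33.1]
ee_rot: [0.0, -0.06, 0.998, -0.001]
force: [-2.8, -7.7, 5.8]
grip_width: 0.002
grip_force: 5.3
```

```bash
python3 - <<'E'
from h import *
sc()
E
```

```text
t 14.75 tcp [ 543.5 -206.8   33.1] F [-2.7 -7.1  6.4]
 yellow 7 [ 664.7 -126.4   39.7] [ 664.  -125.3   39.9]
 yellow 6 [536.7 -99.   41.2] [ 537.6 -100.2   41.3]
 yellow 3 [ 547.5 -182.3   41.4] [ 547.5 -181.    40.9]
 yellow 1 [ 636.9 -198.6   44.3] [ 636.9 -198.6   44.3]
 yellow 1 [ 669.9 -193.3   46.2] [ 669.9 -193.3   46.2]
 deck 475 [-4.60000e-03  5.60000e-03  3.83819e+01]
```

Force rose: blocked, deck nearly flat, so it seems seated. Retreat and check.

send_rows([
  {"offset": [0,-0.5,0],"spin": 0},
  {"offset": [0,-1,0],"spin": 0},
  {"offset": [0,-2,0],"spin": 0},
  {"offset": [0,-2.5,1],"spin": 0},
  {"offset": [0,-2.5,4],"spin": 0},
  {"offset": [0,-2.5,7],"spin": 0},
  {"offset": [0,-2.5,10],"spin": 0},
  {"offset": [-2,-2.5,13],"spin": 0},
])

```text
time_s: 15.42
eef_pos: [524.6, -231.0, 164.4]
ee_rot: [0.001, -0.06, 0.998, -0.0]
force: [1.1, 0.2, 0.2]
grip_width: -0.001
grip_force: 0.0
```

send_rows([
  {"offset": [-2,1.5,3],"spin": 0},
  {"offset": [-4,4,6],"spin": 0},
  {"offset": [-5,7,9],"spin": 0},
  {"offset": [-5,9,10.5],"spin": 0},
  {"offset": [-5,9,10.5],"spin": 0},
  {"offset": [-5,9,10.5],"spin": 0},
])

```text
time_s: 15.92
eef_pos: [473.5, -140.5, 268.7]
ee_rot: [0.001, -0.061, 0.998, -0.001]
force: [-0.1, -1.1, -0.5]
grip_width: 0.001
grip_force: 0.0
```

```bash
python3 - <<'E'
from h import *
sc(); sc()
im,W=rep();cv2.imwrite('pics/w4.png',cv2.resize(im[:,:,::-1][130:330,170:390],None,fx=3,fy=3,interpolation=2))
for b in blob(im,W,(0,0,150),(179,40,255),(34,52),3):
    p=b[2]; A=np.c_[p[:,:2]-[560,-140],np.ones(len(p))]; k=np.linalg.lstsq(A,p[:,2],rcond=None)[0]
    r=np.abs(A@k-p[:,2])<2; k=np.linalg.lstsq(A[r],p[r,2],rcond=None)[0]; print(r.sum(),k.round(4))
E
```

```text
t 15.9667 tcp [ 473.3 -141.1  267.5] F [ 0.  -0.5  0. ]
 yellow 8 [ 663.6 -126.6   40.3] [ 663.2 -125.8   40. ]
 yellow 5 [ 535.1 -100.6   39.9] [ 534.6 -101.3   39.2]
 yellow 4 [ 545.8 -182.9   40.1] [ 545.9 -183.    39.9]
 yellow 1 [ 635.5 -200.9   41.6] [ 635.5 -200.9   41.6]
 yellow 1 [ 673.7 -193.3   45.2] [ 673.7 -193.3   45.2]
 deck 576 [-2.70000e-03 -3.60000e-03  3.82676e+01]
t 16.0167 tcp [ 473.2 -141.4  266.8] F [0.2 0.2 0.2]
 yellow 8 [ 663.8 -126.3   40.7] [ 664.1 -126.5   39.9]
 yellow 5 [ 534.4 -101.4   38.7] [ 534.1 -102.    38.7]
 yellow 4 [ 546.4 -182.2   40.9] [ 546.6 -181.6   40.9]
 yellow 2 [627.4 -52.4  46. ] [627.4 -52.4  46. ]
 yellow 1 [ 672.6 -195.1   43.1] [ 672.6 -195.1   43.1]
 deck 549 [-2.40000e-03  2.40000e-03  3.82401e+01]
t 16.0167 tcp [ 473.2 -141.4  266.8] F [0.2 0.2 0.2] M [-0.03 -0.01 -0.01]
pad_left 0.76 [306.2 225.1] [ 532.5 -101.3   41. ]
pad_right 0.86 [234.7 223.7] [ 541.4 -187.6   40.7]
lip 0.97 [270.3 207.7] [ 516.  -147.3   39.1]
 yellow 434 [ 520.7 -148.7   54.8]
 yellow 110 [ 532.4 -103.    40.9]
 yellow 108 [ 543.  -186.    40.8]
 yellow 97 [ 646.2 -199.2   45.2]
 yellow 79 [629.3 -65.7  45.3]
2016 [3.24000e-02 3.50000e-03 3.95781e+01]
45 [-0.1397 -0.1132 26.6907]
30 [ 0.2862  0.0792 48.602 ]
```

View pics/w4.png

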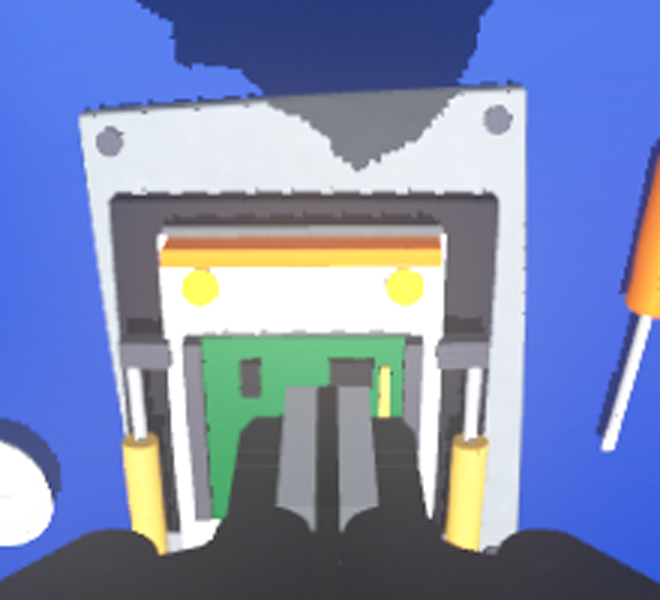

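The wrist picture shows the carrier square in the bed, with near pads at crop (200,287) and (405,287). Both are 5.7 mm lower than when riding, the deck is flat, and the fingers are clear.

```bash
python3 -c "
from rig import ctrl
print(ctrl.finish_job())"
```

```text
the job is handed in; nothing more can be done
None
```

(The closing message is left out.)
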